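# Complete the gasket kit tray and peel it off the tacky stack

## Task

Put the grey square rubber plug into the empty square recess of the top blue tray and press it down with the fingers until it is flush. Then take that tray by its red corner tab and peel it off the tacky stack, raising the tab corner clear first while the opposite corner still rests in the stack, without dragging or lifting the trays below and without disturbing the other things. Finish while holding the tray by the tab, level and still, centred over the white check plate and at least 12 cm above the bench, with the plug still in its recess; do not put it down or let go.

Things in the scene. Friction and masses are not known exactly. Their poses are not given: they have to be found in the camera images.
- tray: the top blue tray of the stack, 0.12 kg, 170 x 130 mm from above (long side along x). Origin: centre of its underside, z up. Lower 14 mm: a tub 150 x 110 mm nested in the stack; above it a flat deck 170 x 130 mm from 14 to 22 mm, whose overhang rests on the stack. Seated, its origin is 46 mm above the bench, the deck 68 mm. Three grey gaskets in the deck are flush and part of it.
- recess (a point): centre of the mouth of the empty square recess, at deck height, tray axes. Recess 40 x 40 mm, sides along the tray's x and y, 19 mm deep, flat floor.
- tab (a point): top centre of the red pull tab, with tray axes: an upright plate, 12 mm thick, 30 mm wide, rising 32 mm above the deck near the tray corner at -x, -y. Its thickness runs along the tray's diagonal direction (1, 1, 0)/sqrt 2, its width along (-1, 1, 0)/sqrt 2. The point is at (-69, -49, 54) mm in the tray's frame.
- tray_mid (a point): centre of the tray's deck surface (22 mm above its origin).
- tab_corner (a point): underside of the deck at the corner with the tab, (-85, -65, 14) mm in the tray's frame; meets stack_tab_corner when seated. The nest is tacky near all four corners: each holds with about 2 N and lets go for good once that corner has opened about 5 mm.
- far_corner (a point): underside of the deck at the corner across from the tab, (85, 65, 14) mm in the tray's frame; meets stack_far_corner when seated.
- stack: the nested blue trays below, one solid piece of about 1.6 kg standing loose on the bench, 170 x 130 x 60 mm with an open cavity 16 mm deep on top in which the top tray's tub sits with 3.5 mm play all round. Origin: centre of its underside, axes as the tray's.
- stack_tab_corner (a point): top of the stack's corner under the tab, (-85, -65, 60) mm in the stack's frame.
- stack_far_corner (a point): top of the stack's corner across from the tab, (85, 65, 60) mm in the stack's frame.
- plug: grey square rubber plug, 36 x 36 x 19 mm, 0.03 kg, a dark dot on top, lying flat on the bench. Origin: centre of its underside, z up; any quarter turn fits the recess.
- plug_top (a point): centre of the plug's top face, 19 mm above its origin.
- plate_mid (a point): centre of the fixed white check plate's top, 6 mm above the bench; the plate is 150 x 120 mm.
- loose_gasket: bystander: grey ring 60 mm across, 38 mm hole, 10 mm high. Origin: centre of its underside.
- red_wedge: bystander: red plastic block 60 x 26 x 18 mm. Origin: centre of its underside.
- bottle: bystander: clear bottle with blue cap, 62 mm across, 200 mm tall. Origin: centre of its underside.
- cup: bystander: white cup, 76 mm across, 80 mm tall. Origin: centre of its underside.
- column_a: bystander: column of grey gaskets, 64 mm across, 130 mm tall. Origin: centre of its underside.
- column_b: bystander: column of grey gaskets, 64 mm across, 80 mm tall. Origin: centre of its underside.
- file: bystander: hand tool with red handle and steel shank, 200 mm long, lying flat. Origin: centre of its underside.
Things that resemble listed ones, but are neither listed nor needed, are in the scene too. There is more than one size of the part that bears plate_mid; the job needs the middle-sized.

How it is judged:
By the outcome, as a careful person would: the job done as asked, in the order asked, and still so for the second after the job is handed in, while the arm keeps its last pose, push and grip.
It also fails if it takes over 72 s, if anything falls off the work surface, if the arm or the gripper's body presses on something with over 40 N, if the wrist force passes 120 N, or if a joint passes its speed limit or range.

## Robot

A 6-joint arm with a two-finger parallel gripper is mounted at the origin on the work surface. World frame = base frame: x ahead of the robot, y to its left, z up, the work surface at z = 0. Lengths are in mm, angles in rad, forces in N, time in s.
With the tool pointing down it reaches from about 300 to 825 mm from the base axis. Payload 5.4 kg.
Tool frame: the origin (TCP) lies midway between the tips of the shut fingers; the grasp point (between the pads) lies 19 mm behind it; z points along the fingers, y is the line along which they close (so a half turn about z gives the same grasp; the last joint's range is limited). The gripper opens to 92 mm and grips with 3 to 60 N. Pads are 20 mm wide; open, the fingers measure 128 mm over their backs; the gripper's body (75 mm by 189 mm) begins 69 mm behind the grasp point.
Start: joints at [-1.467, 0.158, 1.597, -0, 1.386, -0.21], TCP at [177.464, -546.912, 214.601] pointing down, gripper open.
Joint ranges: [-2.91, 2.91], [-0.94, 2.29], [0.18, 2.7], [-1.29, 4.43], [0.17, 2.64], [-3, 3]. Speed limits (rad/s): [2.57, 2.57, 3.14, 3.14, 3.14, 3.14].

## Interface

Orientations are given as a rotation vector (axis times angle).
In Python, from cell import env gives the robot as it stands.
- The arm moves only by the tool send_rows, never from a script. Its argument "series" is a list that holds one entry, the list of rows, each a list of 7 numbers: the turn, a rotation vector about the tool's x, y, z in degrees, then the shift along the tool's x, y, z in m, then the finger opening in m, from 0 to 0.0919. A call has exactly 8 rows; each row is the pose to reach, as a shift and turn from the pose commanded when the call began, along the tool's axes at that moment; what a row does not reach only later rows make up. A row lasts 1/10 s, in which the tool goes at most 50 mm and 8.59 degrees, less where a joint would pass 70% of its speed; a pose out of reach is approached as far as the arm can. A call with a gripper value outside its range is refused whole. The fingers move at their own pace and stop on an object; "force" is the grip in N (left out, the last holds). Time passes only in rows, so rows that repeat a pose let the fingers close, or fill a call up. It gives the time, the measured TCP pose, the force, the opening and the grip force at its end, in the units of the state.
- env.observe(): the state, without advancing time (a new reading comes with each control period).
- env.camera(name): name is "side" or "top" or "wrist"; returns a dict with "frame" (420x560x3 uint8, red, green, blue), "fov_y" (degrees; the focal length in pixels is half the picture's height over the tangent of half this angle, whatever the lens; pixels are square), "cx", "cy" (the principal point, pixels), "world_from_camera" (4x4, takes a point from camera to world coordinates). Camera axes: x right, y down, z forward; pixel columns grow to the right and rows downward; lengths in mm; the calibration is good to about 2 mm. A picture is of the moment at which its call begins. There is no depth.
- env.hand_in(): hands the job in; it is judged then, once.
The state is a dict: "time_s": time; "joint_pos": joint angles; "joint_vel": joint speeds; "joint_efforts": joint torques, N m; "tool_pos": TCP position; "orientation": TCP orientation; "force": force on the tool from outside, world axes, zero at the start; "ft_torque": the same for the moment, N m; "grip_width": finger opening in mm; "grip_force": force on a finger pad.
Only numpy, scipy, OpenCV 4.12 (cv2) and the standard library are available. Lean on these libraries where they do the work, as an engineer would, in place of code of your own. Each camera call takes 0.05 s, during which the arm holds its last target. There are 200 camera calls.

## Working session

There is one attempt and no reset: what is moved stays moved. The work goes in short steps, Python scripts to look and compute and a tool call to move; the robot and the scene stay as the last step left them, time stands still between calls to the robot, and variables do not carry over. Pictures are saved under pics/ and viewed, at most 11 in all, crops included, and the job is handed in when it is done.

Besides the shell and the picture viewer there is one more tool, called after "Call:" by a JSON object that holds its "method" and its "body". send_rows: Moves the arm, as the interface text tells. Its arguments: {"type":"object","properties":{"series":{"type":"array"},"force":{"type":"number"}},"required":["series"]}

```bash
mkdir -p pics; python3 - <<'E'
from cell import env
import cv2,numpy as np
for n in("side","top","wrist"):
    c=env.camera(n);cv2.imwrite(f"pics/{n}0.png",c["frame"][:,:,::-1])
    print(n,c["fov_y"],c["cx"],c["cy"],np.round(c["world_from_camera"],3).tolist())
s=env.observe();print({k:np.round(v,3).tolist() for k,v in s.items()})
E
ls
```

```text
side 50.65930134810348 273.41998397450004 205.26649425564725 [[0.943, -0.247, 0.225, 261.529], [-0.334, -0.704, 0.627, -694.708], [0.004, -0.666, -0.746, 944.235], [0.0, 0.0, 0.0, 1.0]]
top 50.672079787494766 280.89493851674393 205.0159397010322 [[0.026, -0.997, 0.079, 410.492], [-1.0, -0.026, 0.001, 44.909], [0.001, -0.079, -0.997, 1404.389], [0.0, 0.0, 0.0, 1.0]]
wrist 63.82061894882807 281.81460140363697 210.25795988554358 [[0.307, -0.908, -0.285, 256.467], [-0.952, -0.293, -0.091, -520.507], [-0.001, 0.299, -0.954, 383.444], [0.0, 0.0, 0.0, 1.0]]
{'time_s': 0.15, 'joint_pos': [-1.467, 0.159, 1.598, -0.0, 1.386, -0.21], 'joint_vel': [-0.001, -0.003, -0.001, -0.0, -0.001, -0.001], 'joint_efforts': [-0.0, -38.592, -32.243, 0.07, 0.035, -0.0], 'tool_pos': [177.415, -546.425, 213.818], 'orientation': [-3.102, -0.491, -0.0], 'force': [-0.548, -0.289, 1.22], 'ft_torque': [-0.05, -0.026, 0.036], 'grip_force': 0.0, 'grip_width': 92.029}
pics
```

View pics/top0.png

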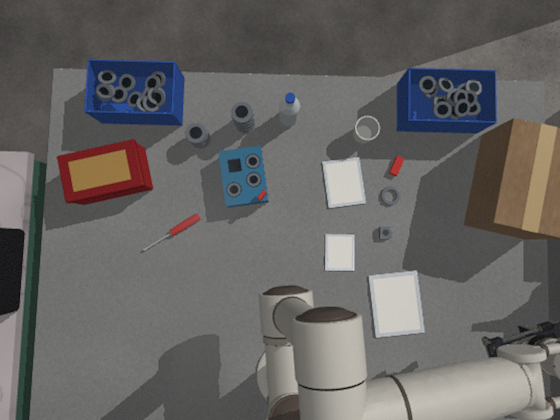

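View pics/side0.png

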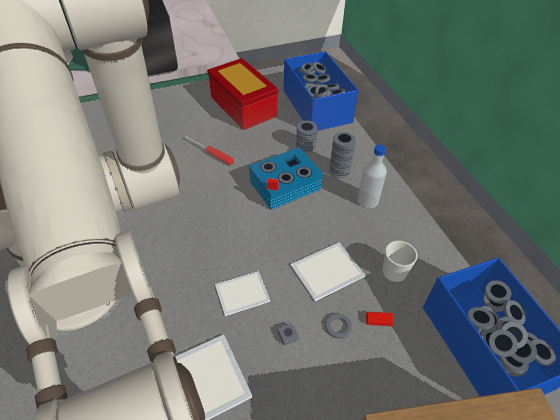

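The top view shows the tray at about (244,177), with the recess at (234,166) and the tab at (263,196). The plug is at (385,232), and the middle-sized plate is the one at (344,183). The wedge is at (397,165) and the ring at (390,197). The side view agrees: tray (287,177), plug (287,333), plate (328,270).

```bash
cat > h.py <<'E'
import cv2,numpy as np
from cell import env
def ray(c,u,z):
    M=np.array(c["world_from_camera"]);f=210/np.tan(np.radians(c["fov_y"]/2))
    d=M[:3,:3]@np.array([(u[0]-c["cx"])/f,(u[1]-c["cy"])/f,1.]);o=M[:3,3]
    return (o+d*(z-o[2])/d[2])[:2]
def proj(c,p):
    M=np.array(c["world_from_camera"]);f=210/np.tan(np.radians(c["fov_y"]/2))
    q=M[:3,:3].T@(np.array(p,float)-M[:3,3]);return np.array([c["cx"]+f*q[0]/q[2],c["cy"]+f*q[1]/q[2]])
def blob(mask,near):
    n,l,st,ce=cv2.connectedComponentsWithStats(mask.astype(np.uint8))
    ys,xs=np.nonzero(l>0);k=np.argmin((xs-near[0])**2+(ys-near[1])**2);return l==l[ys[k],xs[k]]
def rect(c,m,z):
    ys,xs=np.nonzero(m^cv2.erode(m.astype(np.uint8),np.ones((3,3))).astype(bool))
    P=np.array([ray(c,(x,y),z) for x,y in zip(xs,ys)],np.float32)
    (a,b),(w,h),t=cv2.minAreaRect(P);return np.round([a,b,w,h,t],1).tolist()
E
python3 - <<'E'
from h import *
for n,near in(("top",dict(tray=(244,190),plate=(344,183),plug=(388,234))),("side",dict(tray=(285,190),plate=(328,270),plug=(287,338)))):
    c=env.camera(n);F=c["frame"];h=cv2.cvtColor(F,cv2.COLOR_RGB2HSV);H,S,V=[h[...,i].astype(int) for i in range(3)]
    print(n)
    t=blob((H>90)&(H<115)&(S>110)&(V>70),near["tray"]);print("tray",t.sum(),rect(c,t,68))
    t=blob((S<40)&(V>165),near["plate"]);print("plate",t.sum(),rect(c,t,6))
    x,y=near["plug"]
    r=(H<8)|(H>172)
    tb=blob(r&(S>150)&(V>90),(263,196) if n=="top" else (272,184));ys,xs=np.nonzero(tb)
    print("tab",tb.sum(),xs.mean(),ys.mean(),ray(c,(xs.mean(),ys.mean()),100))
    X=(lambda a,b,s:cv2.resize(F[b-s:b+s,a-s:a+s,::-1],(390,390),interpolation=cv2.INTER_NEAREST))
    A=(244,177) if n=="top" else (287,177); B=(x,y)
    im=np.hstack([X(*A,39),X(*B,26)])
    cv2.imwrite(f"pics/crop_{n}.png",im)
cv2.imwrite("pics/crops.png",cv2.resize(np.vstack([cv2.imread(f"pics/crop_{n}.png") for n in("top","side")]),(600,600),interpolation=cv2.INTER_AREA))
E
```

```text
top
tray 1644 [602.4, 163.6, 172.2, 128.9, 9.6]
plate 1649 [600.5, -151.2, 145.3, 117.2, 9.0]
tab 38 261.44736842105266 194.73684210526315 [543.13928295 104.19247488]
side
tray 2389 [595.3, 135.0, 196.3, 179.9, 9.5]
plate 2331 [599.9, -155.1, 147.3, 118.5, 9.1]
tab 123 272.4471544715447 184.1219512195122 [538.73954256  86.97156268]
```

View pics/crops.png

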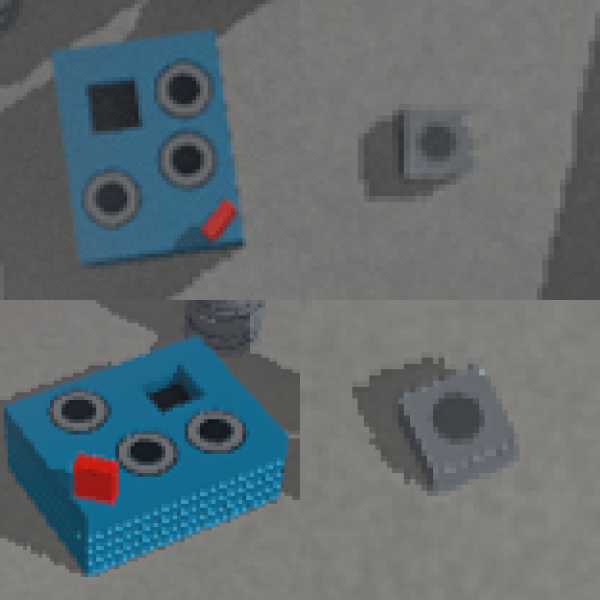

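The crops show the tray turned about +9.6° and the plug close to axis-aligned, with its dot at top (385.9,232.8) and side (288.4,332.5). The recess centre is at top (234.6,165.6).

```bash
cat >> h.py <<'E'
from scipy.spatial.transform import Rotation as R
def down(yaw,): # tool x at yaw (deg), z down
    return R.from_euler('z',yaw,degrees=True)*R.from_euler('x',180,degrees=True)
def rel(p,Rt,p0=None,R0=None):
    s=env.observe()
    p0=np.array(s["tool_pos"]) if p0 is None else np.array(p0,float); R0=R.from_rotvec(s["orientation"]) if R0 is None else R0
    v=np.degrees((R0.inv()*Rt).as_rotvec()); d=R0.inv().apply(np.array(p,float)-p0)/1000
    return np.round(v,2).tolist()+np.round(d,4).tolist()
E
python3 - <<'E'
from h import *
c=env.camera("top");d=env.camera("side")
p=ray(c,(385.9,232.8),19);q=ray(d,(288.4,332.5),19);print("plug",p,q)
r=ray(c,(234.6,165.6),68);print("recess",r)
T=np.array([602.4,163.6]);a=np.radians(9.6);Q=np.array([[np.cos(a),np.sin(a)],[-np.sin(a),np.cos(a)]])
print("recess in tray",Q@(r-T)); print("tab pred",T+Q.T@[-69,-49])
m=(p+q)/2
print(rel([*m,160],down(0),[177.464,-546.912,214.601],down(18)))
E
```

```text
plug [ 442.44374354 -283.68169169] [ 445.09162157 -285.97721854]
recess [633.3069044  189.99403104]
recess in tray [34.87578473 20.87010429]
tab pred [542.53794203 103.77915066]
[0.0, -0.0, 18.0, 0.3343, -0.167, 0.0546]
```

Call:
{"method": "send_rows", "body": {"series": [[[0, 0, 3, 0.042, -0.021, 0.007, 0.09], [0, 0, 6, 0.084, -0.042, 0.014, 0.09], [0, 0, 9, 0.126, -0.063, 0.021, 0.09], [0, 0, 12, 0.168, -0.084, 0.028, 0.09], [0, 0, 15, 0.21, -0.105, 0.035, 0.09], [0, 0, 18, 0.252, -0.126, 0.042, 0.09], [0, 0, 18, 0.294, -0.147, 0.049, 0.09], [0, 0, 18, 0.334, -0.167, 0.055, 0.09]]]}}

```text
time_s: 1.15
tool_pos: [444.8, -283.3, 159.4]
orientation: [3.141, -0.0, 0.0]
force: [0.6, -0.8, -0.5]
grip_width: 89.8
grip_force: 0.0
```

Call:
{"method": "send_rows", "body": {"series": [[[0, 0, 0, 0, 0, 0, 0.09], [0, 0, 0, 0, 0, 0, 0.09], [0, 0, 0, 0, 0, 0, 0.09], [0, 0, 0, 0, 0, 0, 0.09], [0, 0, 0, 0, 0, 0, 0.09], [0, 0, 0, 0, 0, 0, 0.09], [0, 0, 0, 0, 0, 0, 0.09], [0, 0, 0, 0, 0, 0, 0.09]]]}}

```text
time_s: 1.95
tool_pos: [443.5, -285.1, 159.6]
orientation: [3.142, -0.001, 0.0]
force: [-0.2, -0.1, 0.1]
grip_width: 90.0
grip_force: 0.0
```

```bash
python3 - <<'E'
from h import *
c=env.camera("wrist");cv2.imwrite("pics/w1.png",c["frame"][:,:,::-1])
s=env.observe();print(s["tool_pos"],s["orientation"],s["time_s"])
for z in(0,19):print(proj(c,[443.8,-284.8,z]))
E
```

```text
[ 443.51503138 -285.07034954  159.61102364] [ 3.14158518e+00 -8.93373091e-04 -3.27202586e-05] 2.0
[281.2632874  191.01776489]
[281.25090038 195.89701134]
```

View pics/w1.png

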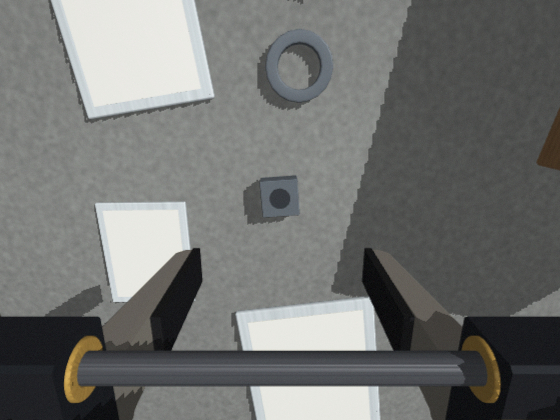

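The wrist view shows the plug's dot at (280,198) and the plug turned about +4°. The prediction was (281,196), so they agree within 2 mm.

```bash
python3 - <<'E'
from h import *
F=cv2.imread("pics/w1.png");c=env.camera("wrist")
g=cv2.cvtColor(F,cv2.COLOR_BGR2GRAY).astype(int)
print(g[185,235:310].tolist());print(g[160:235,285].tolist())
h=cv2.cvtColor(F,cv2.COLOR_BGR2HSV);print(h[190,268],h[190,250],h[170,285],h[216,280])
m=(g>45)&(h[...,1]>25);m[:165]=0;m[230:]=0;m[:,:240]=0;m[:,312:]=0
m=cv2.morphologyEx(m.astype(np.uint8),cv2.MORPH_OPEN,np.ones((3,3)))>0
m=blob(m,(268,190));print(m.sum(),rect(c,m,19))
d=g.copy();d[:188]=255;d[210:]=255;d[:,:268]=255;d[:,293:]=255
ys,xs=np.nonzero(d<45);print("dot",xs.mean(),ys.mean(),ray(c,(xs.mean(),ys.mean()),19))
E
```

```text
[135, 134, 131, 129, 131, 131, 132, 136, 134, 137, 136, 134, 135, 132, 124, 121, 97, 81, 84, 79, 80, 82, 83, 84, 74, 94, 105, 104, 107, 104, 105, 107, 104, 105, 105, 106, 107, 104, 104, 105, 106, 106, 105, 104, 104, 105, 106, 104, 104, 105, 106, 106, 106, 104, 106, 104, 108, 105, 104, 106, 103, 105, 117, 127, 132, 135, 139, 137, 138, 140, 143, 142, 140, 139, 137]
[137, 135, 139, 140, 139, 139, 139, 139, 137, 137, 136, 138, 136, 133, 134, 124, 86, 76, 75, 80, 108, 102, 106, 105, 103, 106, 106, 104, 105, 100, 67, 55, 58, 58, 59, 56, 56, 57, 57, 58, 58, 60, 59, 57, 57, 55, 60, 83, 104, 104, 104, 104, 105, 103, 105, 99, 77, 100, 138, 140, 138, 136, 134, 136, 134, 137, 137, 136, 135, 132, 132, 131, 133, 134, 135]
[106  30 112] [60  9 88] [ 68   7 138] [100   9  81]
1397 [443.3, -282.8, 38.5, 34.8, 4.3]
dot nan nan [nan nan]<stdin>:10: RuntimeWarning: Mean of empty slice.
  ret = ret.dtype.type(ret / rcount)
```

Call:
{"method": "send_rows", "body": {"series": [[[0, 0, -4, -0.0013, -0.0015, 0.03, 0.06], [0, 0, -4, -0.0013, -0.0015, 0.06, 0.06], [0, 0, -4, -0.0013, -0.0015, 0.09, 0.06], [0, 0, -4, -0.0013, -0.0015, 0.115, 0.06], [0, 0, -4, -0.0013, -0.0015, 0.135, 0.06], [0, 0, -4, -0.0013, -0.0015, 0.15, 0.06], [0, 0, -4, -0.0013, -0.0015, 0.15, 0.05], [0, 0, -4, -0.0013, -0.0015, 0.15, 0.045]]], "force": 15}}

```text
time_s: 2.85
tool_pos: [442.4, -283.5, 9.9]
orientation: [-3.14, -0.109, 0.0]
force: [0.6, -0.6, 0.2]
grip_width: 46.3
grip_force: 0.0
```

Call:
{"method": "send_rows", "body": {"series": [[[0, 0, 0, 0, 0, 0, 0.03], [0, 0, 0, 0, 0, 0, 0.03], [0, 0, 0, 0, 0, 0, 0.03], [0, 0, 0, 0, 0, 0, 0.03], [0, 0, 0, 0, 0, 0, 0.03], [0, 0, 0, 0, 0, 0, 0.03], [0, 0, 0, 0, 0, 0, 0.03], [0, 0, 0, 0, 0, 0, 0.03]]], "force": 15}}

```text
time_s: 3.65
tool_pos: [443.1, -284.2, 10.8]
orientation: [3.138, 0.109, 0.002]
force: [-0.4, 0.6, 7.0]
grip_width: 35.6
grip_force: 15.0
```

Call:
{"method": "send_rows", "body": {"series": [[[0, 0, 0, 0, 0, -0.03, 0.03], [0, 0, 0, 0, 0, -0.07, 0.03], [0, 0, 0, 0, 0, -0.11, 0.03], [0, 0, 0, 0, 0, -0.15, 0.03], [0, 0, 0, 0, 0, -0.19, 0.03], [0, 0, 0, 0.01, -0.025, -0.19, 0.03], [0, 0, 0, 0.02, -0.06, -0.19, 0.03], [0, 0, 0, 0.03, -0.1, -0.19, 0.03]]]}}

```text
time_s: 4.45
tool_pos: [465.4, -181.1, 199.9]
orientation: [3.139, 0.106, 0.001]
force: [1.1, -0.5, -0.5]
grip_width: 35.9
grip_force: 15.0
```

```bash
python3 - <<'E'
from h import *
print(rel([570,160,205],down(9.6)))
E
```

```text
[0.03, -0.03, -5.72, 0.1275, -0.3332, -0.0052]
```

Call:
{"method": "send_rows", "body": {"series": [[[0, 0, -0.8, 0.017, -0.045, 0, 0.03], [0, 0, -1.6, 0.034, -0.09, 0, 0.03], [0, 0, -2.4, 0.051, -0.135, 0, 0.03], [0, 0, -3.2, 0.068, -0.18, 0, 0.03], [0, 0, -4, 0.085, -0.225, 0, 0.03], [0, 0, -4.8, 0.102, -0.27, 0, 0.03], [0, 0, -5.5, 0.117, -0.31, -0.004, 0.03], [0, 0, -5.7, 0.127, -0.333, -0.005, 0.03]]]}}

```text
time_s: 5.25
tool_pos: [568.9, 162.6, 204.7]
orientation: [-3.129, -0.27, -0.0]
force: [1.0, -0.1, -0.3]
grip_width: 36.0
grip_force: 15.0
```

Call:
{"method": "send_rows", "body": {"series": [[[0, 0, 0, 0, 0, 0, 0.03], [0, 0, 0, 0, 0, 0, 0.03], [0, 0, 0, 0, 0, 0, 0.03], [0, 0, 0, 0, 0, 0, 0.03], [0, 0, 0, 0, 0, 0, 0.03], [0, 0, 0, 0, 0, 0, 0.03], [0, 0, 0, 0, 0, 0, 0.03], [0, 0, 0, 0, 0, 0, 0.03]]]}}

```text
time_s: 6.05
tool_pos: [568.9, 159.2, 204.6]
orientation: [-3.13, -0.265, -0.0]
force: [-0.5, 0.0, -0.5]
grip_width: 35.7
grip_force: 15.0
```

```bash
python3 - <<'E'
from h import *
import pickle
c=env.camera("wrist");pickle.dump(c,open("w2.pkl","wb"));cv2.imwrite("pics/w2.png",c["frame"][:,:,::-1])
s=env.observe();print(s["tool_pos"],s["orientation"],s["time_s"],s["grip_width"])
T=np.array([602.4,163.6]);a=np.radians(9.6);Q=np.array([[np.cos(a),-np.sin(a)],[np.sin(a),np.cos(a)]])
for k,p in dict(rec=(34.9,20.9,68),c1=(85,65,68),c2=(85,-65,68),c3=(-85,65,68),c4=(-85,-65,68),tab=(-69,-49,100)).items():print(k,proj(c,[*(T+Q@p[:2]),p[2]]).round(1))
E
```

```text
[568.87833871 159.29691668 204.6089085 ] [3.13040194e+00 2.64867776e-01 1.29210628e-05] 6.1 35.918663732312
rec [259.6 121.9]
c1 [205.6  60. ]
c2 [361.3  59.9]
c3 [217.3 247.5]
c4 [349.2 247.4]
tab [339.1 245.4]
```

View pics/w2.png

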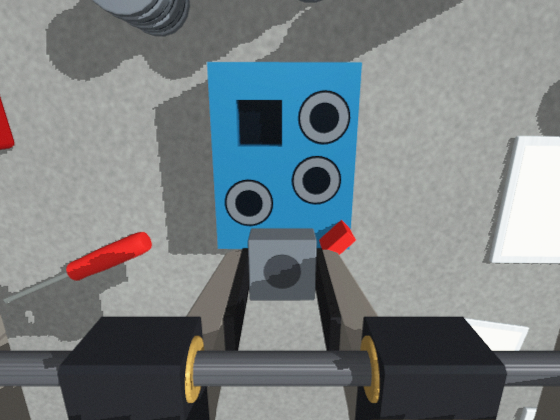

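The wrist view shows the recess centre at (260,122), the tray corners at (208,63), (361,64) and (218,248), and the tab at (338,238). All are within about 3 px of prediction, and the plug is held squarely at (282,270). I'll fit the recess and tray precisely.

```bash
python3 - <<'E'
from h import *
import pickle
c=pickle.load(open("w2.pkl","rb"));F=c["frame"];h=cv2.cvtColor(F,cv2.COLOR_RGB2HSV);H,S,V=[h[...,i].astype(int) for i in range(3)]
b=blob((H>90)&(H<115)&(S>110)&(V>60),(230,100))
full=b.astype(np.uint8)
cnt,_=cv2.findContours(full,cv2.RETR_EXTERNAL,cv2.CHAIN_APPROX_NONE);P=max(cnt,key=cv2.contourArea)[:,0,:]
W=np.array([ray(c,p+0.0,68) for p in P])
# edges: pixel selections
sel=dict(L=(P[:,0]<225)&(P[:,1]>75)&(P[:,1]<235),Rr=(P[:,0]>345)&(P[:,1]>75)&(P[:,1]<210),T=(P[:,1]<75)&(P[:,0]>225)&(P[:,0]<345),B=(P[:,1]>235)&(P[:,0]<242)&(P[:,0]>222))
for k,m in sel.items():
    vx,vy,x,y=cv2.fitLine(W[m].astype(np.float32),cv2.DIST_HUBER,0,.01,.01).ravel();print(k,m.sum(),round(np.degrees(np.arctan(vy/vx)),2),x.round(1),y.round(1))
rm=(V<90);rm[:90]=0;rm[155:]=0;rm[:,:228]=0;rm[:,292:]=0
r=blob(rm,(260,122));ys,xs=np.nonzero(r);print(r.sum(),xs.min(),xs.max(),ys.min(),ys.max());print("rec",rect(c,r,68))
pl=blob((V<140)&(S<60)&(np.indices(V.shape)[1]>240)&(np.indices(V.shape)[1]<325)&(np.indices(V.shape)[0]>225)&(np.indices(V.shape)[0]<303),(282,290))
# plug dot in hand
s=np.array([568.88,159.3,204.6]);print("tcp px",proj(c,s), proj(c,s+[0,0,9]))
d=(V<75);d[:250]=0;d[292:]=0;d[:,:258]=0;d[:,307:]=0;d=blob(d,(282,270));ys,xs=np.nonzero(d);print("dot",xs.mean(),ys.mean(),xs.min(),xs.max(),ys.min(),ys.max(),ray(c,(xs.mean(),ys.mean()),213.6))
E
```

```text
L 159 9.42 595.8 227.8
Rr 134 9.37 628.8 102.6
T 119 -80.42 684.0 181.6
B 19 -80.44 509.6 199.3
1941 237 281 100 145
rec [632.4, 190.1, 38.4, 38.1, 9.5]
tcp px [282.13560672 261.9471833 ] [282.16414188 269.52787222]
dot 285.44208494208493 277.4382239382239 266 300 263 288 [564.562312   156.79945608]
```

```bash
python3 - <<'E'
from h import *
print(rel([633,190.2,90],down(9.5)))
E
```

```text
[0.0, -0.0, 0.17, 0.0684, -0.0197, 0.1146]
```

Call:
{"method": "send_rows", "body": {"series": [[[0, 0, 0.1, 0.02, -0.006, 0, 0.03], [0, 0, 0.1, 0.045, -0.013, 0.01, 0.03], [0, 0, 0.1, 0.0684, -0.0197, 0.03, 0.03], [0, 0, 0.1, 0.0684, -0.0197, 0.06, 0.03], [0, 0, 0.1, 0.0684, -0.0197, 0.09, 0.03], [0, 0, 0.1, 0.0684, -0.0197, 0.11, 0.03], [0, 0, 0.1, 0.0684, -0.0197, 0.1146, 0.03], [0, 0, 0.1, 0.0684, -0.0197, 0.1146, 0.03]]]}}

```text
time_s: 6.9
tool_pos: [632.6, 190.3, 89.4]
orientation: [3.131, 0.262, -0.002]
force: [-0.5, -0.4, 0.4]
grip_width: 35.9
grip_force: 15.0
```

```bash
python3 - <<'E'
from h import *
s=env.observe();print(s["tool_pos"],s["orientation"],s["time_s"],s["grip_width"]);print(rel([633,190.2,71],down(9.5)))
for n,p in(("side",(287,172)),("wrist",(282,260))):
    c=env.camera(n);cv2.imwrite(f"pics/{n}3.png",c["frame"][:,:,::-1])
a=cv2.imread("pics/side3.png")[120:220,230:350];b=cv2.imread("pics/wrist3.png")[180:340,186:378]
cv2.imwrite("pics/c3.png",np.hstack([cv2.resize(a,(400,333),interpolation=0),cv2.resize(b,(400,333),interpolation=0)]))
E
```

```text
[632.56174845 190.26761011  89.44655005] [ 3.13060202e+00  2.62290249e-01 -2.21861739e-03] 6.9 35.85160786854705
[-0.01, 0.08, 0.08, 0.0004, 0.0001, 0.0184]
```

View pics/c3.png

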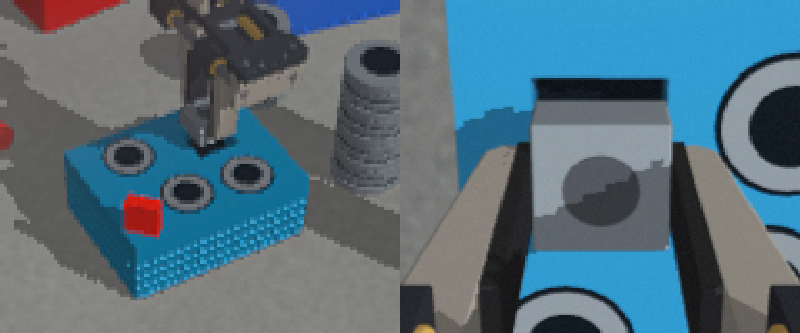

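The plug hangs over the recess and lines up laterally: the dark mouth at crop x 530–668 matches the plug's width. Next I lower it.

Call:
{"method": "send_rows", "body": {"series": [[[0, 0, 0, 0, 0, 0.004, 0.03], [0, 0, 0, 0, 0, 0.007, 0.03], [0, 0, 0, 0, 0, 0.01, 0.03], [0, 0, 0, 0, 0, 0.013, 0.03], [0, 0, 0, 0, 0, 0.016, 0.03], [0, 0, 0, 0, 0, 0.0185, 0.03], [0, 0, 0, 0, 0, 0.0185, 0.03], [0, 0, 0, 0, 0, 0.0185, 0.03]]]}}

```text
time_s: 7.8
tool_pos: [633.0, 190.3, 71.4]
orientation: [3.131, 0.262, -0.0]
force: [0.1, -0.2, -0.6]
grip_width: 35.7
grip_force: 15.0
```

Call:
{"method": "send_rows", "body": {"series": [[[0, 0, 0, 0, 0, 0, 0.04], [0, 0, 0, 0, 0, 0, 0.045], [0, 0, 0, 0, 0, 0, 0.05], [0, 0, 0, 0, 0, 0, 0.05], [0, 0, 0, 0, 0, -0.01, 0.05], [0, 0, 0, 0, 0, -0.02, 0.05], [0, 0, 0, 0, 0, -0.04, 0.05], [0, 0, 0, 0, 0, -0.04, 0.05]]]}}

```text
time_s: 8.6
tool_pos: [635.7, 190.7, 116.0]
orientation: [-3.13, -0.262, -0.012]
force: [-0.3, 0.3, 1.1]
grip_width: 49.7
grip_force: 0.0
```

Call:
{"method": "send_rows", "body": {"series": [[[0, 0, 0, 0, 0, 0, 0.0], [0, 0, 0, 0, 0, 0, 0.0], [0, 0, 0, 0, 0, 0, 0.0], [0, 0, 0, 0, 0, 0, 0.0], [0, 0, 0, 0, 0, 0, 0.0], [0, 0, 0, 0, 0, 0, 0.0], [0, 0, 0, 0, 0, 0, 0.0], [0, 0, 0, 0, 0, 0, 0.0]]]}}

```text
time_s: 9.4
tool_pos: [633.0, 190.3, 111.5]
orientation: [-3.131, -0.262, -0.0]
force: [0.1, -0.0, 0.1]
grip_width: 0.2
grip_force: 0.0
```

```bash
python3 - <<'E'
from h import *
s=env.observe();print(s["tool_pos"],s["orientation"],s["time_s"],s["grip_width"])
for n in("side","wrist"):
    c=env.camera(n);cv2.imwrite(f"pics/{n}4.png",c["frame"][:,:,::-1])
a=cv2.imread("pics/side4.png")[120:220,230:350];b=cv2.imread("pics/wrist4.png")[100:300,166:406]
cv2.imwrite("pics/c4.png",np.hstack([cv2.resize(a,(400,333),interpolation=0),cv2.resize(b,(400,333),interpolation=0)]))
E
```

```text
[633.02708217 190.31157326 111.52137944] [-3.13059922e+00 -2.62331330e-01 -1.05334866e-04] 9.4 0.20157477659475437
```

View pics/c4.png

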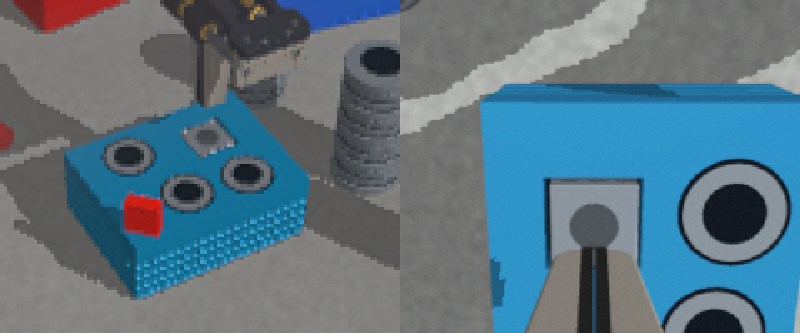

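The plug has dropped into the recess and sits almost flush, with a thin dark gap on all sides. Now I press it.

Call:
{"method": "send_rows", "body": {"series": [[[0, 0, 0, 0, 0, 0.015, 0.0], [0, 0, 0, 0, 0, 0.03, 0.0], [0, 0, 0, 0, 0, 0.038, 0.0], [0, 0, 0, 0, 0, 0.04, 0.0], [0, 0, 0, 0, 0, 0.0415, 0.0], [0, 0, 0, 0, 0, 0.043, 0.0], [0, 0, 0, 0, 0, 0.044, 0.0], [0, 0, 0, 0, 0, 0.044, 0.0]]]}}

```text
time_s: 10.3
tool_pos: [633.5, 190.4, 68.4]
orientation: [-3.131, -0.262, -0.002]
force: [-0.3, -0.0, 3.5]
grip_width: 0.3
grip_force: 1.4
```

Call:
{"method": "send_rows", "body": {"series": [[[0, 0, 0, 0, 0, 0.0005, 0.0], [0, 0, 0, 0, 0, 0.001, 0.0], [0, 0, 0, 0, 0, 0.0015, 0.0], [0, 0, 0, 0, 0, 0.002, 0.0], [0, 0, 0, 0, 0, 0.0025, 0.0], [0, 0, 0, 0, 0, 0.0025, 0.0], [0, 0, 0, 0, 0, 0.0025, 0.0], [0, 0, 0, 0, 0, 0.0025, 0.0]]]}}

```text
time_s: 11.1
tool_pos: [633.6, 190.4, 68.4]
orientation: [3.13, 0.263, 0.002]
force: [-8.6, -1.2, 15.4]
grip_width: 0.7
grip_force: 7.9
```

Call:
{"method": "send_rows", "body": {"series": [[[0, 0, 0, 0, 0, -0.01, 0.0], [0, 0, 0, 0, 0, -0.04, 0.0], [0, 0, -8, -0.01, 0.007, -0.07, 0.04], [0, 0, -16, -0.03, 0.02, -0.095, 0.04], [0, 0, -24, -0.05, 0.034, -0.11, 0.04], [0, 0, -32, -0.07, 0.047, -0.11, 0.04], [0, 0, -40, -0.09, 0.06, -0.11, 0.04], [0, 0, -48, -0.105, 0.07, -0.11, 0.04]]]}}

```text
time_s: 11.9
tool_pos: [540.3, 103.1, 175.3]
orientation: [2.749, 1.52, 0.001]
force: [0.2, 0.5, -1.0]
grip_width: 40.1
grip_force: 0.0
```

Call:
{"method": "send_rows", "body": {"series": [[[0, 0, -8, 0, 0, 0, 0.04], [0, 0, -16, 0, 0, 0, 0.04], [0, 0, -24, 0, 0, 0, 0.04], [0, 0, -32, 0, 0, 0, 0.04], [0, 0, -40, 0, 0, 0, 0.04], [0, 0, -48, 0, 0, 0, 0.04], [0, 0, -56, 0, 0, 0, 0.04], [0, 0, -64, 0, 0, 0, 0.04]]]}}

```text
time_s: 12.7
tool_pos: [541.2, 103.8, 175.1]
orientation: [1.525, 2.746, 0.0]
force: [0.2, 0.1, 0.1]
grip_width: 39.9
grip_force: 0.0
```

Call:
{"method": "send_rows", "body": {"series": [[[0, 0, -8, 0, 0, 0, 0.04], [0, 0, -16, 0, 0, 0, 0.04], [0, 0, -23, 0, 0, 0, 0.04], [0, 0, -23, 0, 0, 0, 0.04], [0, 0, -23, 0, 0, 0, 0.04], [0, 0, -23, 0, 0, 0, 0.04], [0, 0, -23, 0, 0, 0, 0.04], [0, 0, -23, 0, 0, 0, 0.04]]]}}

```text
time_s: 13.5
tool_pos: [541.1, 103.8, 175.0]
orientation: [0.957, 2.992, -0.0]
force: [-0.4, -0.1, -0.2]
grip_width: 40.2
grip_force: 0.0
```

```bash
python3 - <<'E'
from h import *
import pickle
c=env.camera("wrist");pickle.dump(c,open("w5.pkl","wb"));cv2.imwrite("pics/w5.png",c["frame"][:,:,::-1])
s=env.observe();print(s["tool_pos"],s["orientation"],s["time_s"],s["grip_width"],s["joint_pos"])
e=R.from_euler('z',9.5,degrees=True)
T=np.array([601.4,163.4,46])
for du in(-6,6):
  for dv in(-15,15):
    p=np.array([-69,-49,54.])+du*np.array([1,1,0])/2**.5+dv*np.array([-1,1,0])/2**.5
    print(du,dv,proj(c,T+e.apply(p)).round(1))
for p in((35,21,22),(-85,-65,22),(-85,65,22)):print(p,proj(c,T+e.apply(p)).round(1))
print(rel([541.4,103.7,72.5],down(144.5)))
E
```

```text
[541.123202   103.80621956 175.01870744] [ 9.56465181e-01  2.99238642e+00 -2.92821442e-05] 13.55 40.15428769110011 [-2.98098973e-02  1.29531887e-01  1.70905744e+00 -3.68997488e-05
  1.30294694e+00 -9.81856624e-01]
-6 -15 [276.  240.7]
-6 15 [275.8 203.9]
6 -15 [291.3 240.7]
6 15 [291.6 203.9]
(35, 21, 22) [423.3 236.2]
(-85, -65, 22) [257.2 210.2]
(-85, 65, 22) [372.7  97.4]
[0.0, 0.0, 0.05, -0.0003, 0.0001, 0.1025]
```

View pics/w5.png

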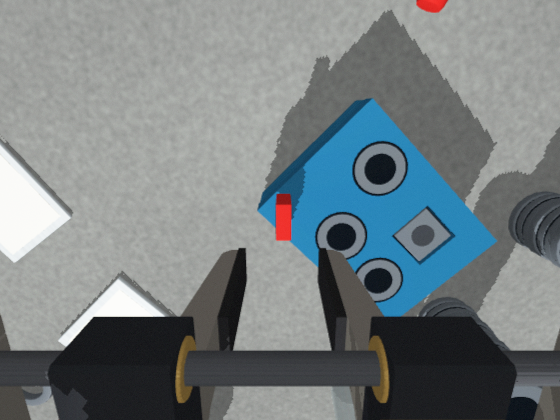

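The tab top appears at x 276–291, y 205–240, exactly as predicted, and the plug sits in its recess at (423,236). I descend and grip.

Call:
{"method": "send_rows", "body": {"series": [[[0, 0, 0, 0, 0, 0.02, 0.04], [0, 0, 0, 0, 0, 0.045, 0.04], [0, 0, 0, 0, 0, 0.07, 0.04], [0, 0, 0, 0, 0, 0.09, 0.04], [0, 0, 0, 0, 0, 0.1, 0.04], [0, 0, 0, 0, 0, 0.1025, 0.035], [0, 0, 0, 0, 0, 0.1025, 0.03], [0, 0, 0, 0, 0, 0.1025, 0.025]]]}}

```text
time_s: 14.35
tool_pos: [542.1, 103.8, 73.8]
orientation: [0.955, 2.991, 0.001]
force: [-0.1, 0.4, 0.2]
grip_width: 25.5
grip_force: 0.0
```

Call:
{"method": "send_rows", "body": {"series": [[[0, 0, 0, 0, 0, 0, 0.02], [0, 0, 0, 0, 0, 0, 0.015], [0, 0, 0, 0, 0, 0, 0.012], [0, 0, 0, 0, 0, 0, 0.005], [0, 0, 0, 0, 0, 0, 0.005], [0, 0, 0, 0, 0, 0, 0.005], [0, 0, 0, 0, 0, 0, 0.005], [0, 0, 0, 0, 0, 0, 0.005]]], "force": 45}}

```text
time_s: 15.15
tool_pos: [542.1, 104.1, 73.2]
orientation: [0.955, 2.991, 0.002]
force: [3.4, 3.5, 3.0]
grip_width: 11.7
grip_force: 45.0
```

```bash
python3 - <<'E'
from h import *
s=env.observe();print(s["tool_pos"],s["orientation"],s["grip_width"],s["grip_force"],s["force"],s["ft_torque"])
e=R.from_euler('z',9.5,degrees=True)
p0=np.array(s["tool_pos"]);R0=R.from_rotvec(s["orientation"])
T=np.array([601.4,163.4,46]);F=T+e.apply([85,65,14])
d=e.apply([85,65,0]);d/=np.linalg.norm(d);ax=np.cross([0,0,1],d) # rot about +ax by th: d->? 
for th in np.arange(1,11):
    q=R.from_rotvec(np.radians(th)*ax)
    c=q.apply(T+e.apply([-85,-65,14])-F)+F
    print(th,"corner z",c[2].round(1),rel(F+q.apply(p0-F),q*R0,p0,R0))
E
```

```text
[542.0822094  104.0675043   73.20092307] [9.55225113e-01 2.99074458e+00 1.85412703e-03] 11.704352475733316 45.00221014022827 [3.42282078 3.53994808 3.04559874] [ 0.5453466  -0.76563771 -0.06840347]
1 corner z 63.7 [0.99, 0.13, -0.0, -0.0, 0.0003, -0.0033]
2 corner z 67.5 [1.98, 0.27, -0.0, -0.0001, 0.0006, -0.0067]
3 corner z 71.2 [2.97, 0.4, -0.0, -0.0001, 0.001, -0.01]
4 corner z 74.9 [3.96, 0.53, -0.01, -0.0002, 0.0014, -0.0133]
5 corner z 78.7 [4.96, 0.67, -0.01, -0.0003, 0.0019, -0.0166]
6 corner z 82.4 [5.95, 0.8, -0.01, -0.0004, 0.0024, -0.0199]
7 corner z 86.1 [6.94, 0.93, -0.01, -0.0004, 0.003, -0.0232]
8 corner z 89.8 [7.93, 1.07, -0.01, -0.0005, 0.0037, -0.0264]
9 corner z 93.5 [8.92, 1.2, -0.01, -0.0006, 0.0044, -0.0297]
10 corner z 97.2 [9.91, 1.33, -0.01, -0.0007, 0.0052, -0.0329]
```

Call:
{"method": "send_rows", "body": {"series": [[[0, 0, 0, 0, 0.0007, 0, 0.005], [0.5, 0.07, 0, 0, 0.0009, -0.0017, 0.005], [1, 0.13, 0, 0, 0.001, -0.0033, 0.005], [1.5, 0.2, 0, 0, 0.0012, -0.005, 0.005], [2, 0.27, 0, -0.0001, 0.0013, -0.0067, 0.005], [3, 0.4, 0, -0.0001, 0.0017, -0.01, 0.005], [4, 0.53, 0, -0.0002, 0.0021, -0.0133, 0.005], [4, 0.53, 0, -0.0002, 0.0021, -0.0133, 0.005]]]}}

```text
time_s: 15.95
tool_pos: [542.3, 105.1, 86.3]
orientation: [-0.945, -2.962, 0.103]
force: [0.7, -1.5, 0.4]
grip_width: 11.7
grip_force: 45.0
```

```bash
python3 - <<'E'
from h import *
s=env.observe();print(s["tool_pos"],s["orientation"],s["grip_width"],s["grip_force"],s["force"],s["ft_torque"])
c=env.camera("side");cv2.imwrite("pics/s6.png",cv2.resize(c["frame"][130:225,225:345,::-1],(720,570),interpolation=0))
E
```

```text
[542.302663   105.06378811  86.32272841] [-0.94470999 -2.96185691  0.10287154] 11.712550493952321 45.02944886684418 [ 0.65469123 -1.52494816  0.40388624] [-0.10548701 -0.5792194  -0.26078649]
```

View pics/s6.png

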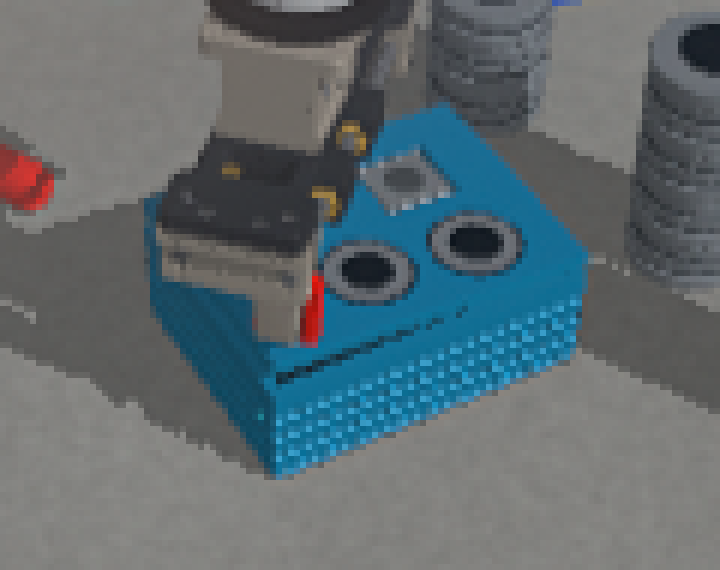

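The side view shows the tab corner open with a gap that tapers towards the far corner, the stack unmoved and the plug in place. I continue the tilt.

Call:
{"method": "send_rows", "body": {"series": [[[0.5, 0.07, 0, 0, 0.0002, -0.0017, 0.005], [1, 0.13, 0, 0, 0.0003, -0.0033, 0.005], [2, 0.27, 0, -0.0001, 0.0006, -0.0067, 0.005], [3, 0.4, 0, -0.0001, 0.001, -0.01, 0.005], [4, 0.53, 0, -0.0002, 0.0014, -0.0133, 0.005], [5, 0.67, 0, -0.0003, 0.0019, -0.0166, 0.005], [5, 0.67, 0, -0.0003, 0.0019, -0.0166, 0.005], [5, 0.67, 0, -0.0003, 0.0019, -0.0166, 0.005]]]}}

```text
time_s: 16.8
tool_pos: [544.5, 107.7, 102.1]
orientation: [-0.932, -2.921, 0.22]
force: [-1.1, -3.6, 2.1]
grip_width: 11.5
grip_force: 45.0
```

```bash
python3 - <<'E'
from h import *
s=env.observe();print(s["tool_pos"],s["orientation"],s["grip_width"],s["force"],s["ft_torque"])
p=np.array(s["tool_pos"]);r=R.from_rotvec(s["orientation"])
for z in(3,10,20,40,60):print(z,rel(p+[0,0,z],r))
print("level",rel(p+[0,0,60],down(144.5)))
E
```

```text
[544.54246112 107.67479721 102.10580139] [-0.93219083 -2.92050863  0.22049081] 11.540141369093202 [-1.06284149 -3.60727308  2.11835162] [-0.34302483 -0.36360581 -0.24786511]
3 [0.0, 0.0, 0.0, 0.0001, -0.0005, -0.003]
10 [0.0, 0.0, 0.0, 0.0002, -0.0016, -0.0099]
20 [0.0, 0.0, 0.0, 0.0004, -0.0031, -0.0197]
40 [0.0, 0.0, 0.0, 0.0008, -0.0063, -0.0395]
60 [0.0, 0.0, 0.0, 0.0013, -0.0094, -0.0592]
level [-9.02, -1.21, 0.09, 0.0013, -0.0094, -0.0592]
```

Call:
{"method": "send_rows", "body": {"series": [[[0, 0, 0, 0, -0.0003, -0.002, 0.005], [0, 0, 0, 0.0001, -0.0008, -0.005, 0.005], [0, 0, 0, 0.0002, -0.0016, -0.0099, 0.005], [0, 0, 0, 0.0003, -0.0024, -0.015, 0.005], [0, 0, 0, 0.0004, -0.0031, -0.0197, 0.005], [0, 0, 0, 0.0006, -0.0047, -0.0296, 0.005], [0, 0, 0, 0.0008, -0.0063, -0.0395, 0.005], [0, 0, 0, 0.0013, -0.0094, -0.0592, 0.005]]]}}

```text
time_s: 17.6
tool_pos: [543.7, 107.6, 162.1]
orientation: [-0.932, -2.919, 0.221]
force: [0.0, -0.2, -1.8]
grip_width: 12.0
grip_force: 45.0
```

```bash
python3 - <<'E'
from h import *
s=env.observe();print(s["tool_pos"],s["orientation"],s["grip_width"],s["force"],s["ft_torque"])
p=np.array(s["tool_pos"])
c=env.camera("side");F=c["frame"];cv2.imwrite("pics/s7.png",F[:,:,::-1])
# did stack move: compare to initial side image, stack lower corner region
A=cv2.imread("pics/side0.png")[:,:,::-1]
def bl(f):
    h=cv2.cvtColor(np.ascontiguousarray(f),cv2.COLOR_RGB2HSV);return (h[...,0]>90)&(h[...,0]<115)&(h[...,1]>110)&(h[...,2]>60)
a=blob(bl(A),(285,190));b=bl(F)[100:230,230:340]
ya,xa=np.nonzero(a);yb,xb=np.nonzero(b);print("lowest px",ya.max(),xa[ya==ya.max()].mean(),yb.max()+100,xb[yb==yb.max()].mean()+230,"right",xa.max(),xb.max()+230)
print("level+50",rel(p+[0,0,50],down(144.5)))
E
```

```text
[543.68616746 107.64681418 162.10796968] [-0.93175833 -2.91857692  0.220916  ] 11.995105228880666 [ 0.00804115 -0.18573151 -1.78511135] [ 0.00540933 -0.18769952 -0.04102471]
lowest px 209 271.0 209 271.0 right 322 339
level+50 [-8.83, -0.97, 0.08, 0.0028, -0.0086, -0.0445]
```

The stack hasn't moved (same lowest corner pixel) and the wrist carries about 1.8 N, so the tray and plug are free. I raise and level it.

Call:
{"method": "send_rows", "body": {"series": [[[0, 0, 0, 0.0005, -0.002, -0.01, 0.005], [-1.5, -0.15, 0, 0.001, -0.004, -0.02, 0.005], [-3, -0.3, 0, 0.0015, -0.006, -0.03, 0.005], [-4.5, -0.5, 0, 0.002, -0.0075, -0.04, 0.005], [-6, -0.65, 0, 0.0028, -0.0086, -0.0445, 0.005], [-7.5, -0.8, 0, 0.0028, -0.0086, -0.0445, 0.005], [-8.8, -1, 0, 0.0028, -0.0086, -0.0445, 0.005], [-8.8, -1, 0, 0.0028, -0.0086, -0.0445, 0.005]]]}}

```text
time_s: 18.45
tool_pos: [541.5, 107.0, 206.9]
orientation: [-0.956, -2.987, 0.003]
force: [-0.3, 0.4, -1.6]
grip_width: 11.7
grip_force: 45.0
```

Call:
{"method": "send_rows", "body": {"series": [[[0, 0, 0, 0, 0, 0, 0.005], [0, 0, 0, 0, 0, 0, 0.005], [0, 0, 0, 0, 0, 0, 0.005], [0, 0, 0, 0, 0, 0, 0.005], [0, 0, 0, 0, 0, 0, 0.005], [0, 0, 0, 0, 0, 0, 0.005], [0, 0, 0, 0, 0, 0, 0.005], [0, 0, 0, 0, 0, 0, 0.005]]]}}

```text
time_s: 19.25
tool_pos: [542.2, 107.5, 207.6]
orientation: [-0.955, -2.989, 0.004]
force: [-0.8, -0.0, -0.9]
grip_width: 11.6
grip_force: 45.0
```

```bash
python3 - <<'E'
from h import *
from scipy.optimize import least_squares
s=env.observe();print(s["tool_pos"],s["orientation"],s["time_s"])
# plate: refine, average of top & side: 600.2,-153.2 ; tray centre offset from TCP by grasp
p=np.array(s["tool_pos"]);off=R.from_euler('z',9.5,degrees=True).apply([69,49,0]);print("centre est",p+off)
e=R.from_euler('z',9.5,degrees=True)
c=env.camera("wrist");cv2.imwrite("pics/w8.png",c["frame"][:,:,::-1])
cv2.imwrite("pics/s8.png",env.camera("side")["frame"][:,:,::-1])
o=p+e.apply([69,49,0])-[0,0,73.2-46] # origin est
print("origin",o)
for q in((85,65,22),(-85,65,22),(85,-65,22),(35,21,22)):print(q,proj(c,o+e.apply(q)).round(1))
print(rel([600.2-off[0],-153-off[1],p[2]],down(144.5)))
E
```

```text
[542.20139379 107.45832119 207.56042104] [-0.95471462 -2.98850607  0.00356525] 19.25
centre est [602.16776761 167.17460047 207.56042104]
origin [602.16776761 167.17460047 180.36042104]
(85, 65, 22) [603.5 306.8]
(-85, 65, 22) [425.9  92.4]
(85, -65, 22) [428.4 425.2]
(35, 21, 22) [492.5 300.3]
[-0.2, -0.2, 0.07, -0.184, -0.262, 0.0002]
```

View pics/w8.png

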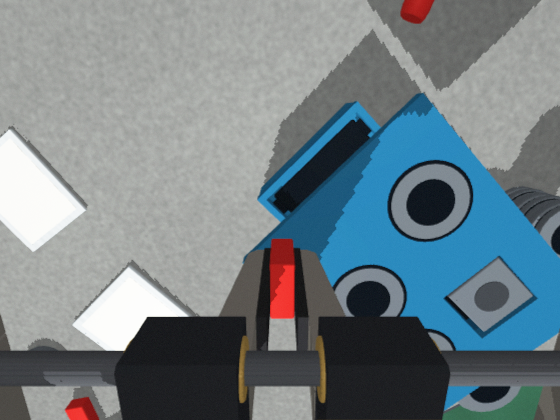

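The wrist view shows the tray held with the plug at (490,296), against a prediction of (492,300), and the corner at (424,93) against (426,92). So it is close to level and flush, and the stack cavity is empty. Now I carry it over the plate.

Call:
{"method": "send_rows", "body": {"series": [[[0, 0, 0, -0.003, -0.004, 0, 0.005], [0, 0, 0, -0.01, -0.014, 0, 0.005], [0, 0, 0, -0.022, -0.031, 0, 0.005], [0, 0, 0, -0.036, -0.051, 0, 0.005], [0, 0, 0, -0.05, -0.071, 0, 0.005], [0, 0, 0, -0.064, -0.091, 0, 0.005], [0, 0, 0, -0.078, -0.111, 0, 0.005], [0, 0, 0, -0.092, -0.131, 0, 0.005]]]}}

```text
time_s: 20.15
tool_pos: [540.9, -54.6, 207.8]
orientation: [-0.956, -2.988, 0.004]
force: [0.3, -0.2, -1.2]
grip_width: 11.8
grip_force: 45.0
```

Call:
{"method": "send_rows", "body": {"series": [[[-0.1, -0.1, 0, -0.014, -0.02, 0, 0.005], [-0.2, -0.2, 0, -0.028, -0.04, 0, 0.005], [-0.2, -0.2, 0, -0.042, -0.06, 0, 0.005], [-0.2, -0.2, 0, -0.056, -0.08, 0, 0.005], [-0.2, -0.2, 0, -0.07, -0.1, 0, 0.005], [-0.2, -0.2, 0, -0.082, -0.117, 0, 0.005], [-0.2, -0.2, 0, -0.09, -0.128, 0, 0.005], [-0.2, -0.2, 0, -0.092, -0.131, 0, 0.005]]]}}

```text
time_s: 20.95
tool_pos: [539.8, -214.5, 207.8]
orientation: [0.959, 2.992, -0.001]
force: [-0.2, 1.2, -1.9]
grip_width: 11.8
grip_force: 45.0
```

Call:
{"method": "send_rows", "body": {"series": [[[0, 0, 0, 0, 0, 0, 0.005], [0, 0, 0, 0, 0, 0, 0.005], [0, 0, 0, 0, 0, 0, 0.005], [0, 0, 0, 0, 0, 0, 0.005], [0, 0, 0, 0, 0, 0, 0.005], [0, 0, 0, 0, 0, 0, 0.005], [0, 0, 0, 0, 0, 0, 0.005], [0, 0, 0, 0, 0, 0, 0.005]]]}}

```text
time_s: 21.75
tool_pos: [540.2, -212.6, 207.8]
orientation: [0.956, 2.993, 0.0]
force: [-0.3, 0.2, -1.3]
grip_width: 11.9
grip_force: 45.0
```

```bash
python3 - <<'E'
from h import *
import pickle
s=env.observe();p=np.array(s["tool_pos"]);print(p,s["time_s"],s["force"],s["grip_width"]);print("to level",rel(p,down(144.5)))
o=p+R.from_euler('z',9.5,degrees=True).apply([69,49,0]);print("centre by TCP",o)
C={n:env.camera(n) for n in("top","side","wrist")};pickle.dump(C,open("end.pkl","wb"))
for n in C:cv2.imwrite(f"pics/end_{n}.png",C[n]["frame"][:,:,::-1])
a=C["top"]["frame"][130:280,260:460,::-1];b=C["side"]["frame"][130:330,240:440,::-1];w=C["wrist"]["frame"][:,:,::-1]
cv2.imwrite("pics/end.png",np.vstack([np.hstack([cv2.resize(a,(400,300)),cv2.resize(b,(400,300))]),np.hstack([cv2.resize(w,(400,300)),np.zeros((300,400,3),np.uint8)])]))
E
```

```text
[ 540.2054176  -212.64061413  207.82478003] 21.75 [-0.27996666  0.20089957 -1.33770083] 11.934458026114223
to level [0.0, 0.0, 0.07, 0.0, 0.0, 0.0]
centre by TCP [ 600.17179142 -152.92433485  207.82478003]
```

View pics/end.png

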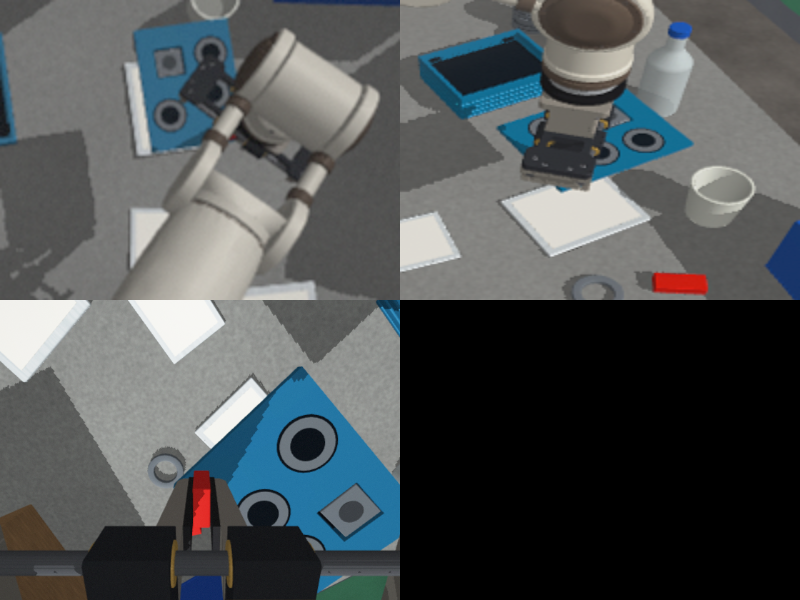

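The tray is held over the plate with the plug flush. In the wrist panel the plug is at (350,510) and the corner at (302,367). The stack, cup, bottle, wedge and ring look undisturbed. I'll check the level numerically.

```bash
python3 - <<'E'
from h import *
import pickle
from scipy.optimize import least_squares
C=pickle.load(open("end.pkl","rb"));c5=pickle.load(open("w5.pkl","rb"))
def gask(c,guess):
    h=cv2.cvtColor(c["frame"],cv2.COLOR_RGB2HSV);m=(h[...,2]<60).astype(np.uint8);out=[]
    for g in guess:
        b=blob(m>0,g);k,_=cv2.findContours(b.astype(np.uint8),0,2);(e)=cv2.fitEllipse(max(k,key=cv2.contourArea));out.append(np.array(e[0]));print(np.round(e,1) if 0 else (np.round(e[0],1),np.round(e[1],1)))
    return out
e=R.from_euler('z',9.5,degrees=True);T=np.array([601.4,163.4,46])
w2=pickle.load(open("w2.pkl","rb"))
ga=gask(w2,[(324,118),(316,180),(249,203)])
loc=[e.inv().apply(np.array([*ray(w2,g,68),68])-T) for g in ga];print(np.round(loc,1))
# correspondence in end wrist view: G3 (top-left tray +y,-x) at (430,203), G2 at (370,298)
W=C["wrist"];f=1.4
ob=gask(W,[(430,202)]);L=[loc[2]]
p=np.array([540.2,-212.6,207.8]);dz=73.2-46
h=cv2.cvtColor(W["frame"],cv2.COLOR_RGB2HSV);b=((h[...,0]>90)&(h[...,0]<118)&(h[...,1]>110)&(h[...,2]>50));b[:85]=0;b=blob(b,(470,160))
ys,xs=np.nonzero(b);i=ys.argmin();cor=np.array([xs[ys==ys.min()].mean(),ys.min()]);print("corner",cor)
d=(h[...,2]<125)&(h[...,1]<70);
m=(h[...,2]<115);m[:275]=0;m[315:]=0;m[:,:470]=0;m[:,:470]=0;m[:,512:]=0
dot=blob(m,(490,296));yy,xx=np.nonzero(dot);print("dot",xx.mean(),yy.mean(),xx.min(),xx.max(),yy.min(),yy.max())
ob+=[cor,np.array([xx.mean(),yy.mean()])];L+=[np.array([-85,65,22]),np.array([35,21,22])]
def res(v):
    q=R.from_rotvec(np.radians([v[0],v[1],v[2]]))*e
    o=p+q.apply(np.array([69,49,-dz]))
    return np.concatenate([proj(W,o+q.apply(l))-u for l,u in zip(L,ob)])
r=least_squares(res,[0,0,0]);print("tilt deg",r.x.round(2),"res",r.fun.round(1),"res0",res([0,0,0]).round(1))
# side-view deck level: plate re-measure
E
```

```text
(array([323.9, 117.3]), array([27.5, 29.1]))
(array([315.9, 180.1]), array([25.7, 26.4]))
(array([248.4, 202.8]), array([24.8, 25.8]))
[[ 39.9 -35.3  22. ]
 [-16.2 -30.2  22. ]
 [-38.2  33.   22. ]]
(array([430.4, 201.9]), array([42.9, 49.5]))
corner [421.5  93. ]
dot 491.30877192982456 295.90526315789475 474 509 281 311
tilt deg [-1.75 -0.61  0.28] res [-0.4 -1.9  0.4 -0.9 -0.8  1.5] res0 [ 2.  -0.2  4.6 -0.8  0.8  3.7]
```

```bash
python3 - <<'E'
from h import *
import pickle
from scipy.optimize import least_squares
C=pickle.load(open("end.pkl","rb"));S=C["side"];W=C["wrist"];Tp=C["top"]
e=R.from_euler('z',9.5,degrees=True)
def bl(c):
    h=cv2.cvtColor(c["frame"],cv2.COLOR_RGB2HSV);return (h[...,0]>90)&(h[...,0]<118)&(h[...,1]>110)&(h[...,2]>50)
def ell(c,g,t=70):
    h=cv2.cvtColor(c["frame"],cv2.COLOR_RGB2HSV);b=blob(h[...,2]<t,g);k,_=cv2.findContours(b.astype(np.uint8),0,2);z=cv2.fitEllipse(max(k,key=cv2.contourArea));print(np.round(z[0],1),np.round(z[1],1));return np.array(z[0])
b=blob(bl(S),(375,225));ys,xs=np.nonzero(b)
right=np.array([xs.max(),ys[xs==xs.max()].mean()]);print("side: right",right,"left",xs.min(),ys[xs==xs.min()].mean(),"bot",ys.max(),xs[ys==ys.max()].mean(), b.sum())
left=np.array([xs.min(),ys[xs==xs.min()].mean()])
sob=[(np.array([85,-65,18]),right),(np.array([-85,65,18]),left),(np.array([39.9,-35.3,22]),ell(S,(361,223)))]
t=blob(bl(Tp),(340,150));ys,xs=np.nonzero(t);print("top box",xs.min(),xs.max(),ys.min(),ys.max())
k,_=cv2.findContours(t.astype(np.uint8),0,2);P=max(k,key=cv2.contourArea)[:,0,:]
tl=P[(P.sum(1)).argmin()];bl_=P[(P[:,1]-P[:,0]).argmax()];print(tl,bl_)
tob=[(np.array([85,65,22]),tl),(np.array([-85,65,22]),bl_),(np.array([-38.2,33,22]),ell(Tp,(345,187)))]
wob=[(np.array([-38.2,33,22]),np.array([430.4,201.9])),(np.array([-85,65,22]),np.array([421.5,92.5])),(np.array([35,21,22]),np.array([491.3,295.9]))]
p=np.array([540.2,-212.6,207.8])
def res(v,rep=False):
    q=R.from_rotvec(np.radians(v[:3]))*e;out=[]
    for i,(c,ob,sg) in enumerate(((W,wob,1.),(S,sob,.8),(Tp,tob,.7))):
        o=p+q.apply([69,49,-27.2])+v[3+3*i:6+3*i]
        out+=[(proj(c,o+q.apply(l))-u)/sg for l,u in ob]
    return np.concatenate(out+[v[3:]/1.5, v[:3]/5])
r=least_squares(res,np.zeros(12),loss="soft_l1");cov=np.linalg.inv(r.jac.T@r.jac)
print("tilt",r.x[:3].round(2),"+-",np.sqrt(np.diag(cov))[:3].round(2),"trans",r.x[3:].round(1));print(res(r.x)[:18].round(1))
E
```

```text
side: right [386.  225.5] left 336 247.0 bot 250 336.0 1071
[361.3 222.9] [ 8.3 11.6]
top box 327 377 140 205
[328 145] [336 205]
[344.6 187.2] [8.  8.3]
tilt [-6.09 -2.78 -0.68] +- [1.95 1.09 0.57] trans [-0.2  3.   0.8  0.4 -1.5 -1.1  1.5 -0.9  0.1]
[  0.2  -3.9  -0.    0.7  -0.5   0.7   0.7  -0.6 -59.7 -35.   -0.1   0.6
  -0.9  -0.1  -0.5   1.1   0.5   0.3]
```

```bash
python3 - <<'E'
from h import *
import pickle
from scipy.optimize import least_squares
C=pickle.load(open("end.pkl","rb"));S=C["side"];W=C["wrist"];Tp=C["top"]
e=R.from_euler('z',9.5,degrees=True)
h=cv2.cvtColor(S["frame"],cv2.COLOR_RGB2HSV);m=(h[...,0]>90)&(h[...,0]<118)&(h[...,1]>110)&(h[...,2]>50);m[:208]=0
b=blob(m,(297,217));ys,xs=np.nonzero(b);left=np.array([xs.min(),ys[xs==xs.min()].mean()]);print("left",left,b.sum())
c85=np.array
sob=[(c85([85,-65,18]),c85([386.5,225.5])),(c85([-85,65,18]),left-[.5,0]),(c85([39.9,-35.3,22]),c85([361.3,222.9]))]
tob=[(c85([85,65,22]),c85([328,145])),(c85([-85,65,22]),c85([336,205])),(c85([-38.2,33,22]),c85([344.6,187.2]))]
wob=[(c85([-38.2,33,22]),c85([430.4,201.9])),(c85([-85,65,22]),c85([421.5,92.5])),(c85([35,21,22]),c85([491.3,295.9]))]
p=np.array([540.2,-212.6,207.8])
def res(v):
    q=R.from_rotvec(np.radians(v[:3]))*e;out=[]
    for i,(c,ob,sg) in enumerate(((W,wob,1.),(S,sob,.8),(Tp,tob,.7))):
        o=p+q.apply([69,49,-27.2])+v[3+3*i:6+3*i]
        out+=[(proj(c,o+q.apply(l))-u)/sg for l,u in ob]
    return np.concatenate(out+[v[3:]/1.5, v[:3]/5])
r=least_squares(res,np.zeros(12));cov=np.linalg.inv(r.jac.T@r.jac)
print("tilt",r.x[:3].round(2),"+-",np.sqrt(np.diag(cov))[:3].round(2),"trans",r.x[3:].round(1));print(res(r.x)[:18].round(1));print(res(np.zeros(12))[:18].round(1))
q=R.from_rotvec(np.radians(r.x[:3]));print("centre",p+(q*e).apply([69,49,-27.2]))
print("correction about tool axes",rel(p,q.inv()*down(144.5),p,down(144.5)))
E
```

```text
left [289. 215.] 274
tilt [-1.97 -0.69  0.03] +- [1.02 0.64 0.35] trans [ 0.1  0.3 -0.5  1.8 -1.   0.2  2.1 -1.3  0.3]
[-0.2 -1.7  1.1  0.2 -1.2  1.7 -0.6 -0.6 -0.8  0.7 -0.3 -0.2 -1.7  0.
 -0.1  1.4  0.6  0.3]
[ 2.  -0.2  4.6 -0.3  0.8  3.8 -2.1 -0.2 -2.  -1.  -1.6 -0.3 -2.3  0.8
 -0.6  2.3  0.   1.2]
centre [ 600.47632822 -153.81321553  179.29178665]
correction about tool axes [-1.2, 1.71, 0.03, 0.0, 0.0, 0.0]
```

Both fits show a residual tilt of about 2 ± 1°, so I correct most of it gently and let it settle.

Call:
{"method": "send_rows", "body": {"series": [[[-0.2, 0.3, 0, 0, 0, 0, 0.005], [-0.4, 0.6, 0, 0, 0, 0, 0.005], [-0.7, 0.9, 0, 0, 0, 0, 0.005], [-0.9, 1.2, 0, 0, 0, 0, 0.005], [-1, 1.4, 0, 0, 0, 0, 0.005], [-1, 1.4, 0, 0, 0, 0, 0.005], [-1, 1.4, 0, 0, 0, 0, 0.005], [-1, 1.4, 0, 0, 0, 0, 0.005]]]}}

```text
time_s: 22.7
tool_pos: [540.2, -212.6, 207.8]
orientation: [-0.95, -2.975, -0.038]
force: [-0.3, -0.0, -2.1]
grip_width: 11.7
grip_force: 45.0
```

Call:
{"method": "send_rows", "body": {"series": [[[0, 0, 0, 0, 0, 0, 0.005], [0, 0, 0, 0, 0, 0, 0.005], [0, 0, 0, 0, 0, 0, 0.005], [0, 0, 0, 0, 0, 0, 0.005], [0, 0, 0, 0, 0, 0, 0.005], [0, 0, 0, 0, 0, 0, 0.005], [0, 0, 0, 0, 0, 0, 0.005], [0, 0, 0, 0, 0, 0, 0.005]]]}}

```text
time_s: 23.5
tool_pos: [540.2, -212.7, 207.8]
orientation: [-0.951, -2.975, -0.038]
force: [-0.8, 0.5, -0.9]
grip_width: 11.7
grip_force: 45.0
```

```bash
python3 - <<'E'
from h import *
s=env.observe();print(s["tool_pos"],s["grip_width"],s["grip_force"],np.abs(s["joint_vel"]).max())
h=cv2.cvtColor(env.camera("wrist")["frame"],cv2.COLOR_RGB2HSV);m=h[...,2]<115;m[:275]=0;m[315:]=0;m[:,:470]=0;m[:,512:]=0
print("plug dot px",np.argwhere(blob(m,(490,296))).mean(0)[::-1])
print(env.hand_in())
E
```

```text
[ 540.19621215 -212.69109585  207.80667079] 11.71212451985359 44.99907910823822 0.0011223618556915748
plug dot px [491.27090695 295.95053004]
the job is handed in; nothing more can be done
None
```

I handed the job in at about 24 s: the plug is flush in its recess, the tray was peeled off tab corner first, and it is held still by the tab over the middle-sized check plate, underside about 18 cm up and level to roughly 1° (estimated from the camera images, as was the centring, good to about 2 mm).

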